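# Bed the shutter latch nose-down in the squaring jig and tread it home

## Robot

A 6-joint arm with a two-finger parallel gripper is mounted at the origin on the work surface. World frame = base frame: x ahead of the robot, y to its left, z up, the work surface at z = 0. Lengths are in m, angles in rad, forces in N, time in s.
With the tool pointing down it reaches from about 0.325 to 0.775 m from the base axis. Payload 5.5 kg.
Tool frame: the origin (TCP) lies between the finger pads; the fingertips stand 8 mm ahead of it and the grasp point (between the pads) lies 11 mm behind it (tcp_to_tips is the distance from the TCP to the fingertips, in m); z points along the fingers, y is the line along which they close (so a half turn about z gives the same grasp; the last joint's range is limited). The gripper opens to 88 mm and grips with 3 to 60 N. Pads are 20 mm wide; open, the fingers measure 115 mm over their backs; the gripper's body (75 mm by 178 mm) begins 61 mm behind the grasp point.
Start: joints at [-1.214, 0.091, 1.231, -0, 1.82, -0.057], TCP at [0.241, -0.549, 0.231] pointing down, gripper open.
Joint ranges: [-2.87, 2.87], [-0.86, 2.18], [0.17, 2.46], [-1.51, 4.65], [0.06, 2.69], [-2.65, 2.65]. Speed limits (rad/s): [2.57, 2.57, 3.01, 3.14, 3.14, 3.14].

## Interface

Orientations are given as a unit quaternion [w, x, y, z].
In Python, from bench import * gives the robot as it stands. Calls block until the motion is done:
- move_to(position, orientation): joint-space move of the TCP to a pose.
- move_l(position, speed=0.15, orientation=None): straight line of the TCP; orientation=None keeps the orientation; speed is the mean speed in m/s.
- movej(angles): joint-space move.
- gripper_open() and close(): open the fingers fully, or close them until they stop; the grip force is fixed at half the most.
- hold(seconds).
- inverse_kinematics(position, orientation): joint angles nearest the present ones, or None.
- state(): the state.
- get_image(name): name is "side" or "top" or "wrist"; returns a dict with "frame" (384x512x3 uint8, blue, green, red), "depth" (384x512 float32, m along the optical axis (not along the pixel's ray), 0 where there is no reading), "camera_matrix" (3x3 intrinsics, pixels), "view" (4x4, takes a point from world to camera coordinates). Camera axes: x right, y up, looking along -z (the intrinsics and any distortion apply to the point x, -y, -z); pixel columns grow to the right and rows downward; lengths in m; the calibration is good to about 2 mm. A picture is of the moment at which its call begins.
A pose or a line that the arm cannot do raises IKError and nothing moves.
- job_done(): hands the job in; it is judged then, once.
The state is a dict: "time": time; "joint_pos": joint angles; "dq": joint speeds; "joint_torque": joint torques, N m; "ee_pos": TCP position; "ee_rot": TCP orientation; "ft_force": force on the tool from outside, world axes, zero at the start; "moment": the same for the moment, N m; "finger_gap": finger opening in m; "finger_force": force on a finger pad.
Only numpy, scipy, OpenCV 4.12 (cv2) and the standard library are available. Lean on these libraries where they do the work, as an engineer would, in place of code of your own. Each camera call takes 0.05 s, during which the arm holds its last target. There are 200 camera calls.

## Task

Turn the iron shutter latch over and lay it in the pocket of the wooden jig, brass nose down and flat back up, lying flat on the pocket floor, and let go of it. Then press the jig's sprung treadle right down to its stop, so that its pusher shoves the latch home against the steel fence, and let the treadle come back up. Do not disturb the spare latch, the mallet or the bell key.

Things in the scene. Friction and masses are not known exactly. Their poses are not given: they have to be found in the camera images.
- latch: iron shutter latch, 0.34 kg: block 40 (x) x 62 (y) x 20 mm (z) with a brass nose 16 (x) x 30 (y) x 8 mm in the middle of its +z face. Starts lying on its flat back, nose up. Origin: centre of the flat back; z points from back to nose (so it points down when the latch lies nose down). Stands by itself on either 40 x 20 mm end. Either end may go to the fence.
- jig: wooden jig fixed to the bench, base 100 (x) x 170 (y, -75 to +95) x 8 mm. Origin: on the bench under the pocket's middle, z up. Pocket: 44 (x) x 74 mm (y, -37 to +37), open on top. Four corner blocks (|x| 22-36, |y| 19-37, 30 mm above the bench) bound its sides; between them (|y| under 19) the sides are cut away to the 8 mm base as finger room.
- pocket (a point): middle of the pocket, at floor level, 20 mm above the bench; axes as the jig's. The floor is two rails (|x| 12-22 mm) with a groove between, 24 mm wide, 12 mm deep, as long as the pocket, for the nose. At +y is the brass pusher (face at y = +37, 30 mm wide, 1 to 12 mm above the floor) and its green housing (y 58-84, 34 mm above the bench).
- fence (a point): top middle of the steel fence's face at the pocket's -y end (y = -37 mm in the jig, 34 mm above the bench). Against it, the latch's middle is at y = -6 mm in the jig.
- tread (a point): middle of the upper face of the ribbed iron treadle plate (60 x 60 x 8 mm), on the jig's -x side. The treadle's hinge lies along the jig's y at x = -64, z = 24 mm; the plate's middle is 80 mm from the hinge and stands about 51 mm above the bench when up, 28 mm when at the stop.
- treadle (a joint): treadle angle in rad: 0 up (its rest), 0.30 down at the stop; the spring takes about 4 N at the plate's middle to start and 13 N at the stop, and brings it back. It drives the pusher up to 11 mm towards the fence.
- spare: bystander: spare flat iron strap latch 28 (x) x 110 (y) x 10 mm with a 14 mm high iron lug (to 24 mm), no brass; origin centre of underside
- mallet: bystander: pine mallet lying along its y, head 56 x 90 x 56 mm centred at y = -75 mm, handle 24 mm thick to y = +140 mm; origin on its underside
- bellkey: bystander: flat brass bell key, 36 (x) x 125 (y) x 8 mm; origin near its middle, underside
Things that resemble listed ones, but are neither listed nor needed, are in the scene too. What is shaped like the latch but turquoise is not meant.

How it is judged:
On the way, in this order (a step that is already met when the one before it is completed fails the run):
1. the latch lies flat in the pocket, nose down, let go of, with the treadle still up (angle between latch's own z axis and vertical above 3.05 rad and z of latch in the frame of jig between 0.0365 and 0.043 m and x of latch in the frame of jig between -0.004 and 0.004 m and y of latch in the frame of jig between -0.009 and 0.009 m and contact force between the fingers and latch below 0.2 N and value of joint treadle below 0.06 rad), for 0.2 s.
2. the treadle is pressed down to its stop with the latch in the pocket (angle between latch's own z axis and vertical above 3.05 rad and z of latch in the frame of jig between 0.0365 and 0.043 m and x of latch in the frame of jig between -0.004 and 0.004 m and y of latch in the frame of jig between -0.009 and 0.009 m and value of joint treadle above 0.265 rad), for 0.1 s.
At the end, for the whole second after the job is handed in: The latch lies nose down (within 5 degrees) in the jig's pocket on its floor (back within about 3 mm of 40 mm above the bench), within 4 mm of the pocket's middle line, no more than 2.5 mm from the steel fence, released and at rest; the treadle is back up (under 0.05 rad) (angle between latch's own z axis and vertical above 3.05 rad and z of latch in the frame of jig between 0.0365 and 0.043 m and x of latch in the frame of jig between -0.004 and 0.004 m and y of latch in the frame of jig between -0.009 and 0.009 m and y of latch in the frame of jig below -0.0035 m and value of joint treadle below 0.05 rad and contact force between the fingers and latch below 0.2 N and linear speed of latch below 0.02 m/s and angular speed of latch below 0.2 rad/s); the robot touches nothing.
It fails at once if the spare iron latch is moved more than 30 mm (distance of spare from where it was at the start of the episode above 0.03 m).
It fails at once if the mallet is moved more than 30 mm (distance of mallet from where it was at the start of the episode above 0.03 m).
It fails at once if the bell key is moved more than 30 mm (distance of bellkey from where it was at the start of the episode above 0.03 m).
It also fails if it takes over 64 s, if anything falls off the work surface, if the arm or the gripper's body presses on something with over 40 N, if the wrist force passes 120 N, or if a joint passes its speed limit or range.

## Working session

There is one attempt and no reset: what is moved stays moved. The work goes in short steps, each a Python script; the robot and the scene stay as the last script left them, time stands still between calls to the robot, and variables do not carry over. Pictures are saved under pics/ and viewed, at most 10 in all, crops included, and the job is handed in when it is done.

```bash
mkdir -p pics; ls
python3 - <<'E'
from bench import *
import cv2,numpy as np
for n in("top","side"):
    d=get_image(n);cv2.imwrite(f"pics/{n}0.png",d["frame"]);np.savez(f"{n}0.npz",**d)
    print(n,d["camera_matrix"],d["view"],d.keys())
print(state())
E
```

```text
pics
top [[367.51985664   0.         252.04677402]
 [  0.         367.51985664 196.41783323]
 [  0.           0.           1.        ]] [[ 0.02206651 -0.99974809 -0.0041008   0.03942161]
 [ 0.99473019  0.0215446   0.10023813 -0.58817535]
 [-0.10012453 -0.0062911   0.99495502 -0.85468262]
 [ 0.          0.          0.          1.        ]] dict_keys(['frame', 'depth', 'camera_matrix', 'view'])
side [[451.1567384    0.         256.56683263]
 [  0.         451.1567384  186.33804985]
 [  0.           0.           1.        ]] [[-0.94319939 -0.33157621  0.02078757  0.57685964]
 [ 0.20935056 -0.5446011   0.81214653 -0.15460675]
 [-0.25796754  0.770368    0.58308309 -1.11359293]
 [ 0.          0.          0.          1.        ]] dict_keys(['frame', 'depth', 'camera_matrix', 'view'])
{'time': 0.1, 'joint_pos': array([-1.21368490e+00,  9.18095288e-02,  1.23178955e+00, -3.04659350e-05,
        1.81981333e+00, -5.67036070e-02]), 'dq': array([-7.58797875e-04, -1.27448187e-03, -1.54014503e-03, -9.40806495e-05,
       -3.59550195e-04, -4.39236452e-04]), 'joint_torque': array([ 3.00534142e-03, -4.47857344e+01, -4.07570171e+01,  6.99211797e-02,
        2.84181040e-02, -1.17674567e-04]), 'ee_pos': array([ 0.24115785, -0.5491139 ,  0.22959081]), 'ee_rot': array([-8.97424845e-04,  9.78671259e-01,  2.05430619e-01, -1.50754355e-04]), 'ft_force': array([-0.04097645,  0.4464363 ,  0.01149642]), 'moment': array([-0.04890661, -0.00342351, -0.02062229]), 'finger_force': 0.0, 'finger_gap': 0.08785484226314831}
```

View pics/top0.png

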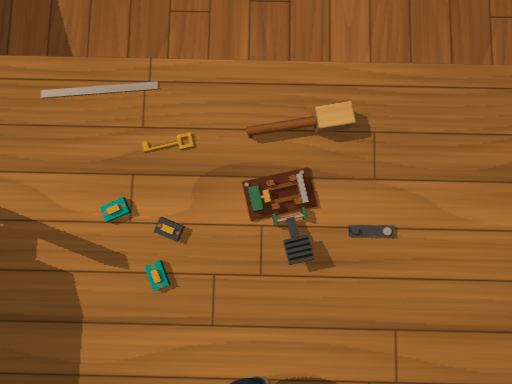

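View pics/side0.png

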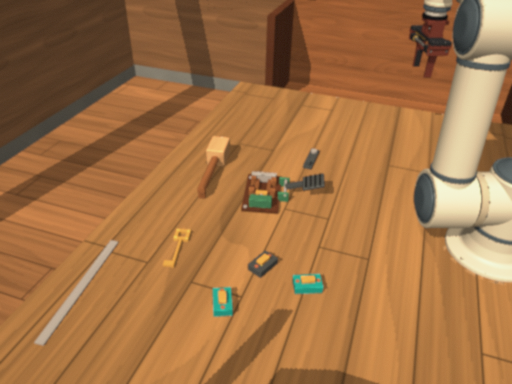

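The top image has three latch-shaped candidates. The dark iron one with a brass nose is at (169,229), and two turquoise decoys are at (116,210) and (157,275). The spare strap at (371,231) is dark with no brass. I choose (169,229). The jig is at about (280,195), with its green housing (+y) on the left, the fence on the right and the treadle plate at (299,250).

Next I'll get coarse positions, then close wrist views.

```bash
cat > h.py <<'E'
from bench import *
import cv2,numpy as np
from scipy.spatial.transform import Rotation as R
def unproj(d,u,v,z=None):
    "pixel -> world; z: intersect height, else depth"
    K=d["camera_matrix"];V=d["view"];Rm=V[:3,:3];c=-Rm.T@V[:3,3]
    r=np.array([(u-K[0,2])/K[0,0],-(v-K[1,2])/K[1,1],-1.])
    w=Rm.T@r
    s=d["depth"][int(round(v)),int(round(u))] if z is None else (z-c[2])/w[2]
    return c+s*w
def proj(d,P):
    K=d["camera_matrix"];V=d["view"];p=np.atleast_2d(P)@V[:3,:3].T+V[:3,3]
    return np.c_[K[0,0]*p[:,0]/-p[:,2]+K[0,2],-K[1,1]*p[:,1]/-p[:,2]+K[1,2]]
def quat(M): return R.from_matrix(M).as_quat(scalar_first=True)
def ori(zdir,ydir):
    "tool orientation: fingers along zdir, closing line ydir"
    z=np.array(zdir,float);z/=np.linalg.norm(z);y=np.array(ydir,float);y-=z*(y@z);y/=np.linalg.norm(y)
    return quat(np.c_[np.cross(y,z),y,z])
def snap(n,f):
    d=get_image(n);cv2.imwrite(f"pics/{f}.png",d["frame"]);np.savez(f"{f}.npz",**d);return d
E
python3 - <<'E'
from h import *
d=np.load("top0.npz")
for n,p in dict(latch=(169,229),t1=(116,210),t2=(157,275),house=(256,197),fence=(302,187),tread=(299,250),spare=(371,231),mallethead=(335,115),handle=(250,132),key=(170,143)).items(): print(n,unproj(d,*p).round(3))
for P in [(.5,.22),(.62,-.06)]:
  for a in (0,np.pi/2,np.pi,-np.pi/2):
    q=inverse_kinematics([*P,.25],ori([0,0,-1],[np.cos(a),np.sin(a),0])); print(P,a,None if q is None else q.round(2))
w=get_image("wrist");V=w["view"];s=state()
T=R.from_quat(s["ee_rot"],scalar_first=True).as_matrix()
c=-V[:3,:3].T@V[:3,3]; print("cam in tool",T.T@(c-s["ee_pos"]),"look",T.T@V[:3,:3].T@[0,0,-1],w["camera_matrix"][0,0])
E
```

```text
latch [0.505 0.25  0.024]
t1 [0.547 0.379 0.027]
t2 [0.396 0.273 0.026]
house [0.586 0.043 0.032]
fence [ 0.612 -0.067  0.033]
tread [ 0.463 -0.059  0.051]
spare [ 0.511 -0.239  0.008]
mallethead [ 0.785 -0.142  0.054]
handle [0.744 0.061 0.037]
key [0.719 0.261 0.008]
(0.5, 0.22) 0 [ 0.35 -0.05  1.34 -0.    1.85  0.35]
(0.5, 0.22) 1.5707963267948966 [ 0.35 -0.05  1.34 -0.    1.85 -1.22]
(0.5, 0.22) 3.141592653589793 None
(0.5, 0.22) -1.5707963267948966 [ 0.35 -0.05  1.34 -0.    1.85  1.92]
(0.62, -0.06) 0 [-0.15  0.16  1.12 -0.    1.86 -0.15]
(0.62, -0.06) 1.5707963267948966 [-0.15  0.16  1.12 -0.    1.86 -1.72]
(0.62, -0.06) 3.141592653589793 None
(0.62, -0.06) -1.5707963267948966 [-0.15  0.16  1.12 -0.    1.86  1.42]
cam in tool [ 0.07943976 -0.00045059 -0.15359348] look [-0.29184174 -0.00098554  0.95646611] 273.021900411063
```

Run:
```python
from h import *
D=[0,0,-1]
move_to([.595,-.025,.17],ori(D,[0,1,0]));hold(.2);a=snap("wrist","j1")
move_to([.595,-.025,.17],ori(D,[0,-1,0]));hold(.2);b=snap("wrist","j2")
move_to([.505,.25,.13],ori(D,[0,1,0]));hold(.2);c=snap("wrist","l1")
cv2.imwrite("pics/j12.png",np.hstack([cv2.resize(x["frame"],(400,300)) for x in(a,b)]))
print(state()["time"])
```

```text
8.0667
```

View pics/j1.png

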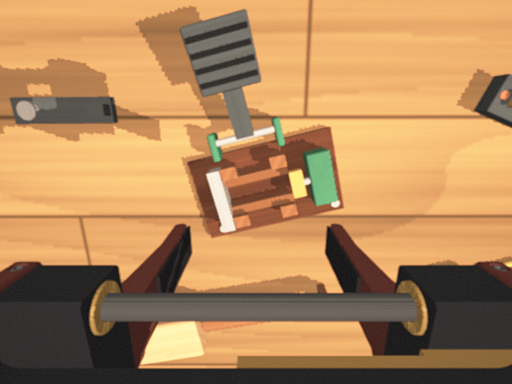

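View pics/j2.png

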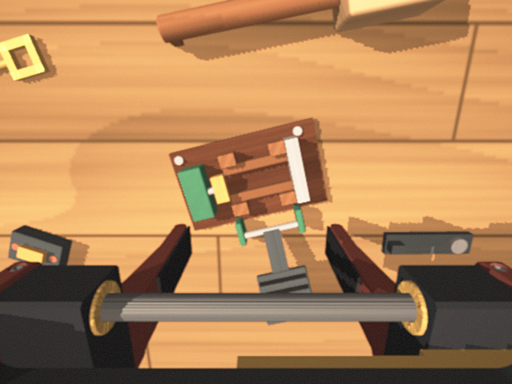

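View pics/l1.png

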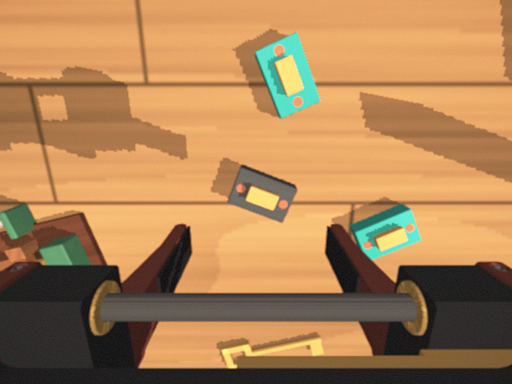

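The latch in the wrist view, at (263,197), is dark iron with a brass nose and lies nose up. The decoys at (288,75) and (388,232) are turquoise. The jig shows clearly in both wrist views, so I'll fit the poses to depth.

```bash
cat > fit.py <<'E'
from h import *
from scipy.optimize import minimize
def cloud(d,c,r):
    D=d["depth"];v,u=np.nonzero(D>0);K=d["camera_matrix"];V=d["view"];s=D[v,u]
    p=np.c_[(u-K[0,2])/K[0,0]*s,-(v-K[1,2])/K[1,1]*s,-s]
    w=(p-V[:3,3])@V[:3,:3]
    return w[(np.hypot(w[:,0]-c[0],w[:,1]-c[1])<r)&(w[:,2]<.06)&(w[:,2]>-.02)]
def jigh(x,y):
    ax,ay=abs(x),abs(y);h=np.zeros_like(x)
    h[(ax<50)&(y>-75)&(y<95)]=8
    h[(ax>12)&(ax<22)&(ay<37)]=20
    h[(ax>22)&(ax<36)&(ay>19)&(ay<37)]=30
    h[(y<-37)&(y>-43)&(ax<30)]=34
    m=(y>58)&(y<84)&(ax<20);h[m]=34
    h[(x<-50)|((ay>36)&(y>0)&(y<58)&(ax<22))|((y<-37)&(y>-55))&((ax>=30)|(y<-43))|((y>50)&(y<90)&~m)|((ax<12)&(ay<37))]=np.nan
    return h
def latchh(x,y):
    h=np.zeros_like(x);h[(abs(x)<20)&(abs(y)<31)]=20;h[(abs(x)<8)&(abs(y)<15)]=28;return h
def fit(d,c,r,model,yaws):
    w=cloud(d,c,r);best=None
    def f(p):
        dx,dy=w[:,0]-p[0],w[:,1]-p[1];cs,sn=np.cos(p[2]),np.sin(p[2])
        h=model(1e3*(dx*cs+dy*sn),1e3*(dy*cs-dx*sn));m=~np.isnan(h)
        return np.minimum(abs(w[m,2]*1e3-h[m]-p[3]*1e3),8).mean()
    for y0 in yaws:
      for s in (1,.3):
        p0=[*c,y0,0] if s==1 else q.x
        S=np.vstack([p0]+[np.add(p0,s*np.array(e)) for e in np.diag([.012,.012,.2,.002])])
        q=minimize(f,p0,method="Nelder-Mead",options=dict(initial_simplex=S,maxiter=600,xatol=1e-5,fatol=1e-5))
      if best is None or q.fun<best.fun: best=q
    return best.x,best.fun,len(w)
E
python3 - <<'E'
from fit import *
for n in("j1","j2"):
  print(n,fit(np.load(n+".npz"),(.6,-.02),.10,jigh,[0,.2,-.2,.3]))
print(fit(np.load("l1.npz"),(.505,.25),.055,latchh,[0,.5,1,1.5,2,2.5]))
E
```

```text
j1 (array([ 6.01826274e-01, -2.37614627e-02,  2.41380618e-01, -3.77362724e-04]), np.float64(0.8536598833657383), 20404)
j2 (array([ 6.00679562e-01, -2.48320787e-02,  2.39553168e-01, -1.34761998e-04]), np.float64(0.8510095050053531), 21293)
(array([ 5.06372433e-01,  2.54354862e-01,  2.76959257e+00, -3.33805845e-04]), np.float64(0.761325683791444), 7812)
```

Run:
```python
from h import *
def tool(th,phi): # tilt th toward phi, closing axis horizontal
    return [np.sin(th)*np.cos(phi),np.sin(th)*np.sin(phi),-np.cos(th)]
for th in (70,80,90):
  t=np.radians(th)
  for S in [(.4,.1),(.5,.1),(.42,.0),(.5,.15),(.45,-.2),(.4,.2)]:
    ok=[]
    for ph in range(0,360,30):
      p=np.radians(ph)
      for s in(1,-1):
        q=inverse_kinematics([*S,.045],ori(tool(t,p),[-s*np.sin(p),s*np.cos(p),0]))
        if q is not None: ok.append((ph,s))
    print(th,S,ok)
```

```text
70 (0.4, 0.1) [(90, 1), (90, -1), (120, 1), (120, -1), (150, 1), (150, -1), (180, 1), (180, -1), (210, 1), (210, -1), (240, 1), (240, -1), (270, 1), (270, -1), (300, 1), (300, -1)]
70 (0.5, 0.1) [(60, 1), (60, -1), (90, 1), (90, -1), (120, 1), (120, -1), (150, 1), (150, -1), (180, 1), (180, -1), (210, 1), (210, -1), (240, 1), (240, -1), (270, 1), (270, -1), (300, 1), (300, -1), (330, 1)]
70 (0.42, 0.0) [(60, 1), (60, -1), (90, 1), (90, -1), (120, 1), (120, -1), (150, 1), (150, -1), (180, 1), (180, -1), (210, 1), (210, -1), (240, 1), (240, -1), (270, 1), (270, -1), (300, 1), (300, -1)]
70 (0.5, 0.15) [(60, -1), (90, 1), (90, -1), (120, 1), (120, -1), (150, 1), (150, -1), (180, 1), (180, -1), (210, 1), (210, -1), (240, 1), (240, -1), (270, 1), (270, -1), (300, 1), (300, -1), (330, 1)]
70 (0.45, -0.2) [(30, 1), (30, -1), (60, 1), (60, -1), (90, 1), (90, -1), (120, 1), (120, -1), (150, 1), (150, -1), (180, 1), (180, -1), (210, 1), (210, -1), (240, 1), (240, -1), (270, 1), (270, -1)]
70 (0.4, 0.2) [(90, 1), (90, -1), (120, 1), (120, -1), (150, 1), (150, -1), (180, 1), (180, -1), (210, 1),
[... 1677 characters left out ...]
), (120, -1), (150, 1), (150, -1), (180, 1), (180, -1), (210, 1), (210, -1), (240, 1), (240, -1), (270, 1), (270, -1), (300, 1), (300, -1)]
90 (0.5, 0.15) [(60, 1), (60, -1), (90, 1), (90, -1), (120, 1), (120, -1), (150, 1), (150, -1), (240, 1), (240, -1), (270, 1), (270, -1), (300, 1), (300, -1), (330, 1), (330, -1)]
90 (0.45, -0.2) [(30, 1), (30, -1), (60, 1), (60, -1), (90, 1), (90, -1), (120, 1), (120, -1), (180, 1), (180, -1), (210, 1), (210, -1), (240, 1), (240, -1), (270, 1), (270, -1), (300, 1), (300, -1)]
90 (0.4, 0.2) [(90, 1), (90, -1), (120, 1), (120, -1), (150, 1), (150, -1), (180, 1), (180, -1), (240, 1), (240, -1), (270, 1), (270, -1), (300, 1), (300, -1), (330, 1), (330, -1)]
```

```bash
cat > plan.py <<'E'
from h import *
J=np.array([.60125,-.0243]);JY=.2405;LP=np.array([.5064,.2544]);LY=-.372;TH=np.radians(75)
def pose(p,Rm): T=np.eye(4);T[:3,:3]=Rm;T[:3,3]=p;return T
def mat(q): return R.from_quat(q,scalar_first=True).as_matrix()
def grip(p,th,phi):
    "tool tilted by th from straight down toward heading phi, its x axis (camera) up/ahead"
    return pose(p,mat(ori([np.sin(th)*np.cos(phi),np.sin(th)*np.sin(phi),-np.cos(th)],[np.sin(phi),-np.cos(phi),0])))
def ik(T): return inverse_kinematics(T[:3,3],quat(T[:3,:3]))
def rz(a): return R.from_euler("z",a).as_matrix()
def go(T,f=move_to): return f(T[:3,3],quat(T[:3,:3]))
def lin(T,v=.1): return move_l(T[:3,3],v,quat(T[:3,:3]))
def up(T,dz): T=T.copy();T[2,3]+=dz;return T
def frame(phi,k):
    "latch frame standing, nose heading phi; k picks the upper end (+-y)"
    n=np.array([np.cos(phi),np.sin(phi),0]);y=np.array([0,0,k]);return np.c_[np.cross(y,n),y,n]
def stages(k,S,phi,off=.008,j=1):
    """k=+1/-1: latch end that ends up on top at standing; phi: heading of tool at first standing"""
    L1=pose([*LP,0],rz(LY)); yw=L1[:3,1]*k; h=np.arctan2(yw[1],yw[0])
    h=h+np.pi  # block turned so end h goes down, -h... resolved below
    # tool swings toward heading h0; the end lying at -h0... is the upper one
    T1=grip(np.r_[LP+off*yw[:2],.0125],TH-np.pi/2,h)
    rel=np.linalg.inv(L1)@T1
    Ls=pose([*S,.0315],np.eye(3)); Ls[:3,:3]=frame(phi+np.pi,k); Ls[:3,3]-=Ls[:3,:3]@[0,0,.01]
    return L1,T1,Ls,Ls@rel
E
python3 - <<'E'
from plan import *
S=np.array([.42,-.45])
for k in(1,-1):
  for phi in map(np.radians,(43,223)):
    L1,T1,Ls,T2=stages(k,S,phi)
    print(k,round(np.degrees(phi)),"z",T2[:3,2].round(2),"pos",T2[:3,3].round(3),[None if q is None else q.round(2) for q in(ik(up(T1,.08)),ik(T1),ik(up(T2,.12)),ik(T2))])
for phi in map(np.radians,(43,223)):
  T3=grip([*S,.039],TH,phi);print("second",[None if q is None else q.round(2) for q in (ik(T3),ik(up(T3,.15)))])
for j in (JY+np.pi/2,JY-np.pi/2):
  for th in (-15,0,15): 
    q=ik(grip([*J,.03],np.radians(th),j));print("place",j,th,None if q is None else q.round(2))
print(state()["joint_pos"].round(2))
E
```

```text
1 43 z [0.71 0.66 0.26] pos [ 0.418 -0.452  0.04 ] [array([ 0.29, -0.13,  1.71,  0.21,  1.4 , -2.5 ]), array([ 0.29, -0.07,  1.81,  0.22,  1.25, -2.53]), None, array([-1.36,  0.98,  1.23,  1.46,  2.16,  2.54])]
1 223 z [-0.71 -0.66  0.26] pos [ 0.422 -0.448  0.04 ] [array([ 0.29, -0.13,  1.71,  0.21,  1.4 , -2.5 ]), array([ 0.29, -0.07,  1.81,  0.22,  1.25, -2.53]), None, None]
-1 43 z [0.71 0.66 0.26] pos [ 0.418 -0.452  0.04 ] [array([ 0.5 ,  0.19,  1.39, -0.17,  1.76,  0.85]), array([ 0.5 ,  0.24,  1.47, -0.17,  1.63,  0.88]), None, array([-1.36,  0.98,  1.23,  1.46,  2.16,  2.54])]
-1 223 z [-0.71 -0.66  0.26] pos [ 0.422 -0.448  0.04 ] [array([ 0.5 ,  0.19,  1.39, -0.17,  1.76,  0.85]), array([ 0.5 ,  0.24,  1.47, -0.17,  1.63,  0.88]), None, None]
second [array([-1.36,  0.67,  1.33,  1.08,  1.92, -0.59]), array([-1.36,  0.48,  1.3 ,  1.16,  2.02, -0.38])]
second [array([-0.38,  0.67,  1.33, -1.13,  1.84, -2.59]), None]
place 1.8112963267948965 -15 [ 0.05  0.11  1.59 -0.26  1.4  -0.15]
place 1.8112963267948965 0 [-0.1   0.15  1.53 -0.    1.47 -0.34]
place 1.8112963267948965 15 [-0.23  0.24  1.45  0.23  1.58 -0.48]
place -1.3302963267948966 -15 None
place -1.3302963267948966 0 None
place -1.3302963267948966 15 None
[ 0.4  -0.    1.51  0.    1.64 -1.17]
```

```bash
sed -i '/h=h+np.pi/d' plan.py
python3 - <<'E'
from plan import *
r=lambda q: None if q is None else q.round(2)
for k in(1,-1):
  T1=stages(k,np.zeros(2),0)[1]; print("pick",k,r(ik(T1)),r(ik(up(T1,.1))))
for S in [(.42,-.45),(.36,-.42),(.5,-.42),(.36,-.5)]:
 for d in range(0,100,15):
  p=np.radians(d)
  T2=stages(1,np.array(S),p+np.pi)[3];T3=grip([*S,.039],TH,p)
  a=[ik(T2),ik(up(T2,.12)),ik(T3),ik(up(T3,.12))]
  if all(q is not None for q in a): print(S,d,T2[:3,2].round(2),*[r(q) for q in a])
E
```

```text
pick 1 [ 0.51  0.27  1.44 -0.16  1.63  0.89] [ 0.51  0.21  1.32 -0.17  1.8   0.86]
pick -1 [ 0.27 -0.1   1.83  0.22  1.26 -2.55] [ 0.27 -0.17  1.71  0.21  1.44 -2.51]
(0.36, -0.42) 0 [-0.97  0.   -0.26] [-0.59  0.94  0.92 -0.85  2.34 -2.41] [-0.59  0.8   0.9  -0.98  2.44 -2.59] [-1.58  0.05  2.13  1.35  1.43 -0.6 ] [-1.58 -0.21  2.11  1.32  1.49 -0.33]
(0.36, -0.42) 15 [-0.93 -0.25 -0.26] [-0.5   0.81  1.12 -0.94  2.17 -2.47] [-0.5   0.66  1.11 -1.04  2.26 -2.64] [-1.56  0.26  1.9   1.22  1.62 -0.63] [-1.56  0.04  1.88  1.24  1.7  -0.4 ]
```

```bash
cat > s1.py <<'E'
from plan import *
S=np.array([.36,-.42]);p=np.radians(15)
_,T1,Ls,T2=stages(1,S,p+np.pi)
def back(T,d): T=T.copy();T[:3,3]-=d*T[:3,2];return T
def st(t): s=state();print(t,round(s["time"],1),s["ee_pos"].round(4),"gap",round(s["finger_gap"],4),"ff",round(s["finger_force"],1),"F",s["ft_force"].round(1))
E
python3 - <<'E'
from s1 import *
go(back(T1,.09));lin(T1,.08);st("at")
close();st("grip");lin(up(T1,.22),.2)
assert .037<state()["finger_gap"]<.043
go(up(T2,.06));st("pre");lin(T2,.06);st("down")
d=snap("side","st1")
gripper_open();lin(back(T2,.12),.15);st("back")
d2=snap("side","st2")
a=cv2.resize(d["frame"][40:260,250:512],(400,336));b=cv2.resize(d2["frame"][40:260,250:512],(400,336))
cv2.imwrite("pics/st.png",np.hstack([a,b]))
E
```

```text
at 11.1 [0.5098 0.2622 0.0132] gap 0.0875 ff 0.0 F [-0.2  0.5  0.5]
grip 11.9 [0.5094 0.2618 0.0125] gap 0.0401 ff 30.0 F [ 1.1  0.2 -0.6]
pre 16.0 [ 0.3629 -0.4191  0.0997] gap 0.0394 ff 30.0 F [ 0.2  0.2 -3.5]
down 17.2 [ 0.3626 -0.4195  0.0398] gap 0.04 ff 30.0 F [-1.   1.1 -1.7]
back 19.1 [ 0.474  -0.3895  0.0701] gap 0.0877 ff 0.0 F [-0.2  0.3 -0.1]
```

View pics/st.png

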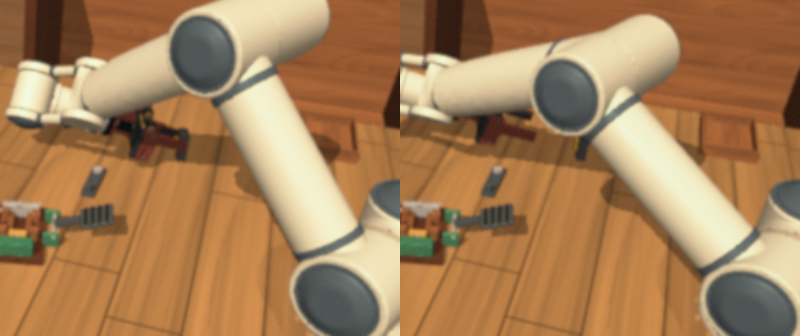

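The latch appears to be standing after release, dark at about (580,147) in the right half, but it is partly hidden. I'll check its pose from above with the wrist camera.

Run:
```python
from s1 import *
from fit import fit
T=back(T2,.12);lin(up(T,.15),.25)
go(grip([*S,.20],0.,p));hold(.2);d=snap("wrist","w1");st("look")
def m(x,y):
    h=np.zeros_like(x);b=(abs(x)<20)&(abs(y)<10);h[b]=62;n=(abs(x)<8)&(y>=10)&(y<18);h[n]=46
    h[(abs(x)<26)&(abs(y)<24)&~b&~n]=np.nan;return h
import fit as F
C=F.cloud
def cloud(d,c,r):
    D=d["depth"];v,u=np.nonzero(D>0);K=d["camera_matrix"];V=d["view"];s=D[v,u]
    w=(np.c_[(u-K[0,2])/K[0,0]*s,-(v-K[1,2])/K[1,1]*s,-s]-V[:3,3])@V[:3,:3]
    return w[(np.hypot(w[:,0]-c[0],w[:,1]-c[1])<r)&(w[:,2]<.09)]
w=cloud(d,S,.05);t=w[w[:,2]>.056];print(len(w),len(t),t[:,2].mean() if len(t) else 0)
if len(t)>50:
    r=cv2.minAreaRect((t[:,:2]*1000).astype(np.float32));print(r,np.degrees(p))
```

```text
Traceback (most recent call last):
  File "plan.py", line 11, in lin
    def lin(T,v=.1): return move_l(T[:3,3],v,quat(T[:3,:3]))
                            ~~~~~~^^^^^^^^^^^^^^^^^^^^^^^^^^
bench.IKError: the arm cannot follow that straight line within its joint ranges
```

```bash
cat > look.py <<'E'
from s1 import *
T=grip([.49,-.38,.22],np.radians(40),p+np.pi);V=grip([*S,.20],0.,p)
print(state()["joint_pos"].round(2),ik(T),ik(V))
go(T);go(V);hold(.2);d=snap("wrist","w1");st("look")
D=d["depth"];v,u=np.nonzero(D>0);K=d["camera_matrix"];Vw=d["view"];s=D[v,u]
w=(np.c_[(u-K[0,2])/K[0,0]*s,-(v-K[1,2])/K[1,1]*s,-s]-Vw[:3,3])@Vw[:3,:3]
w=w[(np.hypot(*(w[:,:2]-S).T)<.05)&(w[:,2]<.09)];t=w[w[:,2]>.056];print(len(w),len(t),t[:,2].mean())
print(cv2.minAreaRect((t[:,:2]*1000).astype(np.float32)),np.degrees(p))
E
python3 look.py
```

```text
[-0.41  1.01  0.74 -0.99  2.35 -2.59] [-0.47552859  0.58368073  0.79173216 -0.58036033  2.23382064 -2.56223072] [-9.23672450e-01 -3.91767310e-02  1.41731147e+00 -4.44089210e-16
  1.76345792e+00  3.85324489e-01]
look 22.5 [ 0.3601 -0.42    0.2   ] gap 0.0877 ff 0.0 F [ 0.1 -0.1 -0.3]
4378 672 0.06156156494520155
((359.317626953125, -420.0576477050781), (20.50807762145996, 39.26074981689453), 15.25495719909668) 14.999999999999998
```

It is standing where planned (359, −420 mm; yaw 15.25°). Next I regrasp it from the back side and place it in the pocket.

```bash
cat > s2.py <<'E'
from s1 import *
off=.004
T3=grip([*S,.031+off],TH,p)
La=pose([*S,.031],frame(p,1)); La[:3,3]-=La[:3,:3]@[0,0,.01]
rel=np.linalg.inv(La)@T3
def place(jx,jy,z):
    "latch nose down in jig at jx,jy, back at height z; its +y end to jig +y"
    P=np.r_[J+rz(JY)[:2,:2]@[jx,jy],z]
    yv=rz(JY)[:,1];return pose(P,np.c_[np.cross(yv,[0,0,-1]),yv,[0,0,-1]])@rel
E
python3 - <<'E'
from s2 import *
A=grip([.27,-.445,.19],np.radians(45),p);P=place(0,-.002,.0405)
Ts=[A,back(T3,.10),T3,up(T3,.08),up(P,.12),up(P,.02),P]
print(P[:3,:].round(3));print([None if (q:=ik(T)) is None else q.round(2) for T in Ts])
assert all(ik(T) is not None for T in Ts)
go(A);go(back(T3,.10));lin(T3,.1);st("at");close();st("grip");lin(up(T3,.08),.15)
assert .037<state()["finger_gap"]<.043
go(up(P,.12));st("over");lin(up(P,.02),.12);hold(.1);st("near");d=snap("wrist","p1");e=snap("side","p2")
cv2.imwrite("pics/p.png",np.hstack([cv2.resize(d["frame"],(400,300)),cv2.resize(e["frame"][120:240,180:340],(400,300))]))
E
```

```text
[[-0.23   0.971  0.062  0.601]
 [ 0.938  0.238 -0.251 -0.022]
 [-0.259  0.    -0.966  0.031]]
[array([-1.57, -0.14,  1.7 ,  0.77,  1.75, -0.18]), array([-1.73,  0.27,  1.83,  1.12,  1.78, -0.64]), array([-1.56,  0.27,  1.9 ,  1.22,  1.62, -0.64]), array([-1.56,  0.11,  1.9 ,  1.23,  1.68, -0.49]), array([ 0.05,  0.05,  1.44, -0.26,  1.6 , -0.21]), array([ 0.05,  0.09,  1.57, -0.26,  1.43, -0.16]), array([ 0.05,  0.11,  1.59, -0.26,  1.4 , -0.15])]
at 25.0 [ 0.3597 -0.4204  0.0352] gap 0.0877 ff 0.0 F [ 0.3 -0.3 -0.4]
grip 25.8 [ 0.36  -0.42   0.035] gap 0.0398 ff 30.0 F [-0.6 -0.3  0.5]
over 28.3 [ 0.6    -0.0234  0.1489] gap 0.04 ff 30.0 F [ 0.  -0.2 -2.6]
near 29.3 [ 0.6016 -0.0224  0.052 ] gap 0.04 ff 30.0 F [-0.3 -0.4 -2.9]
```

View pics/p.png

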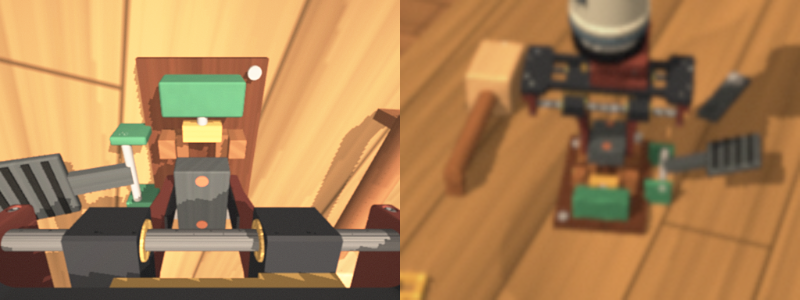

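The latch is held back up and is centred between the far corner blocks at (167,142) and (236,142). I'll lower it with a force check.

Run:
```python
from s2 import *
P=place(0,-.002,.0405)
for dz in (.012,.008,.004,.0):
    lin(up(P,dz),.04);st(dz)
    f=state()["ft_force"]
    if np.linalg.norm(f-[-.3,-.4,-2.9])>12: print("STUCK");break
else:
    gripper_open();hold(.3);st("open");lin(back(P,.03),.06);lin(up(back(P,.03),.12),.2);hold(.3)
    d=snap("wrist","q1");e=snap("side","q2")
    cv2.imwrite("pics/q.png",np.hstack([cv2.resize(d["frame"],(400,300)),cv2.resize(e["frame"][140:230,220:340],(400,300))]))
    w=unproj
    from fit import cloud
    c=cloud(d,J,.06);q=(c-[*J,0])@rz(JY);m=(abs(q[:,0])<.017)&(abs(q[:,1])<.025);z=q[m,2]
    t=q[(q[:,2]>.0365)&(q[:,2]<.046)&(abs(q[:,0])<.03)&(abs(q[:,1])<.036)]
    print(len(z),np.percentile(z,[2,50,98]),cv2.minAreaRect((t[:,:2]*1e3).astype(np.float32)));st("end")
    A=np.c_[q[m,:2],np.ones(m.sum())];print("slopes",np.linalg.lstsq(A,z,rcond=None)[0])
```

```text
0.012 29.8 [ 0.6003 -0.0224  0.0418] gap 0.0396 ff 30.0 F [-0.2 -0.2 -2.8]
0.008 30.0 [ 0.6005 -0.0224  0.038 ] gap 0.04 ff 30.0 F [-0.   1.  -2.7]
0.004 30.3 [ 0.6005 -0.0224  0.034 ] gap 0.0399 ff 30.0 F [-0.6 -0.7 -3.3]
0.0 30.5 [ 0.6008 -0.0224  0.0305] gap 0.0396 ff 30.1 F [ 0.8 -0.2 -3. ]
open 31.7 [ 0.6008 -0.0224  0.0305] gap 0.0877 ff 0.0 F [-1.2 -0.4  0.1]
1330 [0.03844308 0.03969202 0.04104599] ((-0.4060249328613281, -0.8490238189697266), (40.07305908203125, 61.519989013671875), 0.032567065209150314)
end 33.5 [ 0.5987 -0.0148  0.1788] gap 0.0878 ff 0.0 F [-0.5  0.1 -0.2]
slopes [-0.00498513  0.00141217  0.03972512]
```

View pics/q.png

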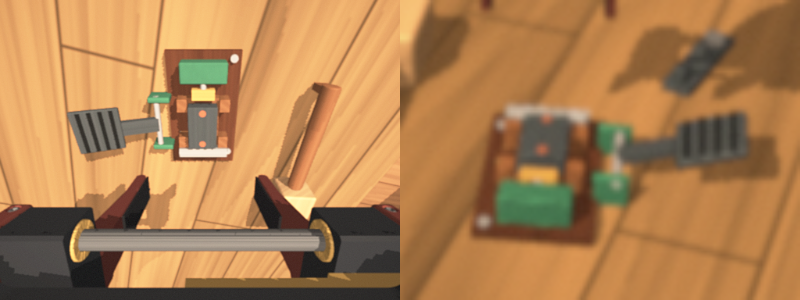

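The latch lies flat in the pocket, back up, at jig x −0.4 mm and y −0.8 mm, with its back at 39.7 mm. The treadle plate is visible at (93,132) in the left half. Now I press it.

Run:
```python
from s2 import *
from fit import cloud
xy=J+rz(JY)[:2,:2]@[-.143,0]
g=lambda z:grip([*xy,z],0.,JY+np.pi/2)
close();go(g(.13));st("over");lin(g(.065),.1);f0=state()["ft_force"]
for z in np.r_[np.arange(.056,.038,-.004),np.arange(.038,.029,-.001)]:
    lin(g(z),.05);f=state()["ft_force"]-f0;print(round(z,4),state()["ee_pos"][2].round(4),f.round(1))
    if f[2]>24: break
hold(.4);st("stop")
lin(g(.07),.06);lin(g(.16),.15)
go(up(back(place(0,-.002,.0405),.03),.12));hold(.3);d=snap("wrist","r1")
c=cloud(d,J,.06);q=(c-[*J,0])@rz(JY)
t=q[(q[:,2]>.0365)&(q[:,2]<.046)&(abs(q[:,0])<.03)&(abs(q[:,1])<.04)&~((q[:,1]<-.0365)&(abs(q[:,0])>.02))]
print(np.median(t[:,2]),cv2.minAreaRect((t[:,:2]*1e3).astype(np.float32)))
c=cloud(d,xy,.012);print("tread z",np.median(c[:,2]));st("end")
```

```text
over 35.5 [ 0.4631 -0.0586  0.1308] gap 0.0003 ff 0.0 F [ 0.  -0.2 -0.1]
0.056 0.0566 [ 1.3 -1.3  2.5]
0.052 0.0525 [ 0.5 -2.7  4.5]
0.048 0.0486 [-0.5 -2.6  5.9]
0.044 0.0448 [-1.3 -1.6  8.2]
0.04 0.041 [-1.8 -1.8  9.4]
0.038 0.0391 [-3.1 -3.1  9.8]
0.037 0.0382 [-3.1 -3.   9.4]
0.036 0.0373 [-3.  -1.6 10.6]
0.035 0.0363 [-4.  -1.8 11.4]
0.034 0.0361 [-6.5 -1.2 15.4]
0.033 0.036 [-9.3 -2.2 19.3]
0.032 0.0358 [-12.4  -1.4  24.5]
stop 39.8 [ 0.4622 -0.0588  0.0358] gap 0.0003 ff 12.3 F [-11.6  -0.6  24.6]
0.03972483497295495 ((-0.37627220153808594, -5.388172149658203), (40.0485725402832, 62.501556396484375), 0.31092002987861633)
tread z 0.0537244304447926
end 42.3 [ 0.5985 -0.0157  0.1799] gap 0.0004 ff 0.0 F [ 0.2 -0.9  0.1]
```

The stop was clearly reached: the force rose sharply at a tip height of about 28 mm. The latch is now home at y ≈ −5.4 mm, and the treadle is back up.

```bash
python3 -c "
from bench import *
print(job_done())"
```

```text
the job is handed in; nothing more can be done
None
```

I turned the latch over and let go of it flat in the pocket, nose down; one treadle press to the stop then pushed it to within about 1 mm of home at the fence (measured), the treadle came back up, and the job is handed in at about 42 s, with no verdict returned.

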